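Load and register the compass press carriage

TASK

Load every compass part on the counter (whichever brass capsule rings, blued jewel holder, walnut puck and green mirror compass are there) into the tray of the press carriage, set down gently, right way up, flat on its floor and not on top of one another. Then take the tapered drift from its stand and push it down through the carriage's brass lug and the bed's lug until its collar is fully home, so that the drift alone, never a push by hand, pulls the carriage into line, and leave it there. Only once the carriage is in line, press the lever fully down and let it come back up; leave everything else on the counter alone.

Things in the scene. Friction and masses are not known exactly. Their poses are not given: they have to be found in the camera images.
- carriage (a joint): slide of the press carriage on its fixed bed, in m along the bed's y axis: 0 is in line, it starts 6 to 10 mm to the positive side, end stops at -14 and +14 mm. A plain friction slide that stays where left and takes about 4 N sideways to move. The carriage is a steel tray with a brass lug (with a hole) on its robot side and a small brass pivot seat at its +y end; it stands on a fixed grey bed with a green hand press
- tray_floor (a point): centre of the carriage tray's inside floor (about 76 mm above the counter), moving with the carriage; its x and y axes run along the tray's sides, z up. The open tray measures 230 mm (x) by 260 mm (y) inside with walls 6 mm thick and 22 mm high. The press (column, head and lever, up to 300 mm tall) stands beyond the tray's +y wall
- carriage_hole (a point): centre of the mouth of the hole in the carriage's brass lug, at the lug's top face (level with the tray floor); 28 mm diameter, through the 10 mm thick lug, 151 mm from the tray centre towards -x and 30 mm towards +y of the tray. Moves with the carriage
- bed_hole (a point): centre of the mouth of the matching 28 mm hole in the fixed steel lug of the bed, at that lug's top face, 12 mm below the brass lug's top face (2 mm gap between lugs); this lug is 12 mm thick with free space below down to the counter. Axes as the bed's: y is the sliding direction
- drift: steel tapered drift with a red handle, upright in a walnut stand block (56 x 56 mm, 72 mm high, standing in front of the tray's -y part), its collar resting on the block. Origin at the tip, z up the drift: taper from 8 mm diameter at the tip to 26 mm at 44 mm, straight 26 mm shank to 64 mm, collar 44 mm diameter from 64 to 72 mm, round handle 28 mm diameter from 72 to 125 mm. 0.35 kg. Fully home its collar lies on the brass lug, the tip 52 mm below bed_hole
- lever (a joint): turn of the press lever in rad: 0 at rest (up), 0.7 fully down; a spring returns it, about 4 N at the start and 11 N fully down at the grip bar
- lever_grip (a point): middle of the lever's black grip bar, 22 mm thick and about 90 mm long along the bed's y; it swings on a radius of 160 mm about an axis along y that lies towards +x of the bed; at rest the lever rises towards the grip at 0.5 rad above level, fully down it is 0.2 rad below level. The point's x axis points level to the axis of the hinge when the lever is at rest
- ring1: brass capsule ring lying flat: 60 mm outside, 40 mm inside, 20 mm high; origin at the centre of its underside, z up
- ring2: brass capsule ring lying flat: 60 mm outside, 40 mm inside, 20 mm high; origin at the centre of its underside, z up
- ring3: brass capsule ring lying flat: 60 mm outside, 40 mm inside, 20 mm high; origin at the centre of its underside, z up
- holder: blued steel jewel holder: bar 78 mm (x) by 24 mm (y) by 22 mm high with an 18 mm round turret 8 mm higher near its +x end; origin at the centre of its underside
- puck: round walnut alignment puck, 60 mm diameter, 26 mm high; origin at the centre of its underside
- compass: closed green plastic mirror compass: 78 mm (x) by 58 mm (y) by 20 mm high, lying flat; origin at the centre of its underside
- oil: bystander, to be left where it stands: oil bottle, 48 mm diameter, 100 mm high
- jar: bystander, to be left where it stands: jar with blue cap, 64 mm diameter, 60 mm high
- screwdriver: bystander, to be left where it stands: screwdriver, 180 mm long, lying
- tin: bystander, to be left where it stands: polish tin, 60 mm diameter, 70 mm high
- weight: bystander, to be left where it stands: brass weight, 40 mm diameter and high
- cup: bystander, to be left where it stands: white cup, 76 mm diameter, 80 mm high
Mind the look-alikes: they are no part of the job. What is meant by the drift is not blue or orange, and is the smaller of those in its own colour.

How it is judged:
By the outcome, as a careful person would: the job done as asked, in the order asked, and still so for the second after the job is handed in, with the robot touching nothing.
Of ring1, ring2, ring3, holder, puck, compass only 4 to 6 are there at a start; the rules pass over those that are not, and their reading is None.
At some moment in a run one of ring1, ring2, ring3, holder, puck, compass may be knocked a few centimetres aside while the robot is not near it.
It also fails if it takes over 208 s, if anything falls off the work surface, if the arm or the gripper's body presses on something with over 40 N, if the wrist force passes 120 N, or if a joint passes its speed limit or range.

ROBOT

A 7-joint arm with a two-finger parallel gripper is mounted at the origin on the work surface. World frame = base frame: x ahead of the robot, y to its left, z up, the work surface at z = 0. Lengths are in m, angles in degrees, forces in N, time in s.
With the tool pointing down it reaches from about 0.4 to 0.85 m from the base axis. Payload 10.4 kg.
Tool frame: the origin (TCP) lies between the finger pads; the fingertips stand 25 mm ahead of it and the grasp point (between the pads) lies 6 mm ahead of it (arm.tip_reach is the distance from the TCP to the fingertips, in m); z points along the fingers, y is the line along which they close (so a half turn about z gives the same grasp; the last joint's range is limited). The gripper opens to 87 mm and grips with 3 to 60 N. Pads are 19 mm wide; open, the fingers measure 117 mm over their backs; the gripper's body (75 mm by 190 mm) begins 51 mm behind the grasp point.
Start: joints at [69.924, 19.034, -3.707, 83.658, 1.238, 77.344, -5.071], TCP at [0.201, -0.592, 0.248] pointing down, gripper open.
Joint ranges: [-148.97, 148.97], [-28.65, 121.19], [-84.17, 76.75], [9.2, 138.47], [-72.65, 252.65], [3.7, 117.97], [-149.18, 149.18]. Speed limits (degrees/s): [127.2, 127.2, 159.86, 159.86, 180, 180, 180].

INTERFACE

Orientations are given as [roll, pitch, yaw] about the fixed x, y, z axes, in that order (R = Rz(yaw) Ry(pitch) Rx(roll)).
In Python, from rig import telemetry, vision, order, arm gives the robot as it stands.
- The arm moves only by the tool jog_arm, never from a script. Its argument "steps" is a list of rows, each a list of 3 entries, a list of its own where there are three numbers: the shift along the tool's x, y, z in m, then the turn, a rotation vector about the tool's x, y, z in rad, then the opening, from 0 (shut) to 1 (fully open). In form: [[[dx, dy, dz], [ax, ay, az], gripper], ...]. A call has 1 to 10 rows; each row is the pose to reach, as a shift and turn from the pose commanded when the call began, along the tool's axes at that moment; what a row does not reach only later rows make up. A row lasts 1/12 s, in which the tool goes at most 41.7 mm and 7.16 degrees, less where a joint would pass 70% of its speed; a pose out of reach is approached as far as the arm can. A call with a gripper value outside its range is refused whole. The fingers move at their own pace and stop on an object; "force" is the grip in N (left out, the last holds). Time passes only in rows, so rows that repeat a pose let the fingers close. It gives the time, the measured TCP pose, the force, the opening and the grip force at its end, in the units of the state.
- telemetry.get_obs(): the state, without advancing time (a new reading comes with each control period).
- vision.capture(name): name is "scene" or "top"; returns a dict with "image" (480x640x3 uint8, red, green, blue), "z_map" (480x640 float32, m along the optical axis (not along the pixel's ray), 0 where there is no reading), "mtx" (3x3 intrinsics, pixels), "eye" and "rotation" of the camera in the world. Camera axes: x right, y up, looking along -z (the intrinsics and any distortion apply to the point x, -y, -z); pixel columns grow to the right and rows downward; lengths in m; the calibration is good to about 2 mm. A picture is of the moment at which its call begins.
- order.close_job(): hands the job in; it is judged then, once.
Trained networks look in a picture, given as the dict that the camera call returned (one of the last four; its "shot" number tells which), for a name from the list of things; names that differ only in an ending like _2 or _b are one class to them, and where a whole thing is asked for, a point or a joint stands for the part that bears it (a point fixed in the world has none). Each returns a list of dicts, best first, with "confidence" (0 to 1); they miss things now and then, are a little off and sometimes report something else, mostly with a low value. They report only what shows in the picture. A call takes as long as a camera call. They do not tell look-alikes from the thing itself.
- vision.trace(target, picture): "mask" (480x640 bool, what is visible of it) and "box" ([left, top, width, height] in pixels, round what is visible of it).
The state is a dict: "t": time; "qpos": joint angles; "qd": joint speeds; "effort": joint torques, N m; "eef_pos": TCP position; "orientation": TCP orientation; "ft_force": force on the tool from outside, world axes, zero at the start; "wrist_torque": the same for the moment, N m; "opening": finger opening in m; "grip_force": force on a finger pad.
Only numpy, scipy, OpenCV 4.12 (cv2) and the standard library are available. Lean on these libraries where they do the work, as an engineer would, in place of code of your own. Each camera call takes 0.05 s, during which the arm holds its last target. There are 200 camera calls.

## Working session

There is one attempt and no reset: what is moved stays moved. The work goes in short steps, Python scripts to look and compute and a tool call to move; the robot and the scene stay as the last step left them, time stands still between calls to the robot, and variables do not carry over. Pictures are saved under pics/ and viewed, at most 14 in all, crops included, and the job is handed in when it is done.

Besides the shell and the picture viewer there is one more tool, called after "Call:" as name(argument=value, ...), one argument or row to a line, values as JSON. jog_arm: Moves the arm, as the interface text tells. Its arguments: {"type":"object","properties":{"steps":{"type":"array"},"force":{"type":"number"}},"required":["steps"]}

```bash
ls; mkdir -p pics; cat > h.py <<'E'
import numpy as np, cv2
from rig import telemetry, vision, order, arm
def world(p,u,v,z=None):
    K=p["mtx"]; d=p["z_map"][v,u] if z is None else z
    x=(u-K[0,2])/K[0,0]*d; y=(v-K[1,2])/K[1,1]*d
    return np.stack([x,-y,-d*np.ones_like(x)],-1)@np.array(p["rotation"]).T+np.array(p["eye"])
def pts(p,m):
    v,u=np.nonzero(m&(p["z_map"]>0)); return world(p,u,v)
E
python3 - <<'E'
from h import *
print(telemetry.get_obs())
for n in("scene","top"):
    p=vision.capture(n); print(n,{k:(v if k not in("image","z_map") else v.shape) for k,v in p.items()})
    cv2.imwrite(f"pics/{n}0.png",cv2.cvtColor(p["image"],cv2.COLOR_RGB2BGR)); np.save(f"{n}0.npy",p,allow_pickle=True)
    for t in "carriage drift lever ring1 holder puck compass lever_grip carriage_hole tray_floor".split():
        for r in vision.trace(t,p)[:5]:
            w=pts(p,r["mask"])
            if len(w): print(t,round(r["confidence"],2),r["box"],np.median(w,0).round(3),w.min(0).round(3),w.max(0).round(3))
E
```

```text
pics
{'t': 0.0, 'qpos': array([69.92404855, 19.07214518, -3.70899617, 83.70632448,  1.23879629,
       77.34211749, -5.0707024 ]), 'qd': array([ 0.0425356 ,  0.06965766, -0.01817383,  0.07033556,  0.02002996,
       -0.09804701, -0.06414693]), 'effort': array([-7.07003874e-04, -6.23249316e+01,  2.40987906e-02, -3.89907110e+01,
       -6.13557757e-02,  3.96310701e-02,  1.52967373e-04]), 'eef_pos': array([ 0.20111736, -0.59138888,  0.24674948]), 'orientation': array([-1.79919437e+02,  4.24802586e-03,  1.87843756e+01]), 'ft_force': array([ 0.31381985,  0.22468288, -0.38456741]), 'wrist_torque': array([-0.00761144,  0.0249453 ,  0.017645  ]), 'grip_force': 0.0, 'opening': 0.08713050713841271}
scene {'image': (480, 640, 3), 'z_map': (480, 640), 'mtx': array([[578.29855113,   0.        , 325.06491051],
       [  0.        , 578.29855113, 241.10021873],
       [  0.        ,   0.        ,   1.        ]]), 'eye': array([1.00074986, 0.6744237 , 1.14225682]), 'rotation': array([ 43.31729803,   0.89363453, 148.60774508]), 'shot': 1}Traceback (most recent call last):
  File "<stdin>", line 8, in <module>
  File "h.py", line 8, in pts
    v,u=np.nonzero(m&(p["z_map"]>0)); return world(p,u,v)
                                             ~~~~~^^^^^^^
  File "h.py", line 6, in world
    return np.stack([x,-y,-d*np.ones_like(x)],-1)@np.array(p["rotation"]).T+np.array(p["eye"])
           ~~~~~~~~~~~~~~~~~~~~~~~~~~~~~~~~~~~~~~~~~~~~~~~~~~~~~~~~~~~~~~~~^~~~~~~~~~~~~~~~~~~
ValueError: operands could not be broadcast together with shapes (12924,) (3,)
```

```bash
sed -i 's/np.array(p\["rotation"\]).T/Rot.from_euler("xyz",p["rotation"],degrees=True).as_matrix().T/; 1a from scipy.spatial.transform import Rotation as Rot' h.py
python3 - <<'E'
from h import *
for n in("scene","top"):
    p=vision.capture(n); print(n,p["eye"],p["rotation"],p["mtx"][0])
    cv2.imwrite(f"pics/{n}0.png",cv2.cvtColor(p["image"],cv2.COLOR_RGB2BGR)); np.save(f"{n}0.npy",p,allow_pickle=True)
    for t in "carriage drift lever ring1 holder puck compass lever_grip".split():
        for r in vision.trace(t,p)[:5]:
            w=pts(p,r["mask"])
            if len(w): print(t,round(r["confidence"],2),r["box"],np.median(w,0).round(3),np.percentile(w,2,axis=0).round(3),np.percentile(w,98,axis=0).round(3))
E
```

```text
scene [1.00074986 0.6744237  1.14225682] [ 43.31729803   0.89363453 148.60774508] [578.29855113   0.         325.06491051]
carriage 0.6 [277.3, 290.7, 162.5, 164.7] [0.623 0.138 0.077] [0.455 0.006 0.07 ] [0.738 0.339 0.099]
drift 0.8 [433.2, 280.9, 16.9, 37.8] [0.37  0.112 0.082] [0.35  0.091 0.017] [0.383 0.125 0.127]
drift 0.74 [477.5, 296.7, 27.8, 52.2] [0.328 0.228 0.105] [ 0.295  0.194 -0.001] [0.344 0.247 0.165]
drift 0.68 [392.7, 287.9, 19.4, 32.1] [0.458 0.09  0.097] [0.434 0.064 0.07 ] [0.472 0.104 0.136]
drift 0.63 [398.2, 236.3, 24.8, 54.4] [0.381 0.011 0.114] [ 0.343 -0.025  0.017] [0.4   0.028 0.177]
drift 0.37 [274.5, 291.6, 165.8, 162.1] [0.622 0.138 0.077] [0.458 0.006 0.071] [0.738 0.339 0.099]
lever 0.61 [382.8, 328.6, 103.6, 66.0] [0.523 0.297 0.28 ] [0.503 0.223 0.077] [0.661 0.365 0.294]
ring1 0.9 [275.4, 243.8, 20.5, 16.2] [ 0.57  -0.263  0.016] [ 0.542 -0.294  0.001] [ 0.599 -0.237  0.024]
ring1 0.55 [253.0, 216.0, 20.5, 18.7] [ 0.575 -0.382  0.015] [ 0.545 -0.412 -0.003] [ 0.603 -0.353  0.022]
ring1 0.53 [315.6, 227.3, 18.7, 18.7] [ 0.456 -0.262  0.015] [ 0.4
[... 1231 characters left out ...]
452 -0.266  0.02 ] [ 0.426 -0.294  0.006] [ 0.48  -0.238  0.026]
ring1 0.67 [358.8, 216.0, 18.9, 19.5] [ 0.566 -0.271  0.021] [ 0.54  -0.296  0.009] [ 0.591 -0.24   0.025]
ring1 0.65 [351.1, 279.3, 17.4, 25.7] [ 0.358 -0.24   0.024] [ 0.32  -0.266  0.007] [ 0.395 -0.215  0.031]
ring1 0.47 [395.9, 216.3, 20.7, 16.8] [ 0.572 -0.391  0.021] [ 0.545 -0.419 -0.001] [ 0.599 -0.356  0.027]
puck 0.72 [390.8, 261.6, 19.5, 11.4] [ 0.443 -0.369  0.027] [ 0.415 -0.397  0.013] [ 0.468 -0.343  0.033]
puck 0.28 [350.8, 281.5, 16.1, 24.1] [ 0.357 -0.24   0.025] [ 0.32  -0.262  0.017] [ 0.392 -0.218  0.031]
lever_grip 0.63 [130.0, 183.0, 49.0, 57.5] [0.519 0.292 0.284] [0.501 0.28  0.199] [0.656 0.358 0.296]
```

View pics/scene0.png

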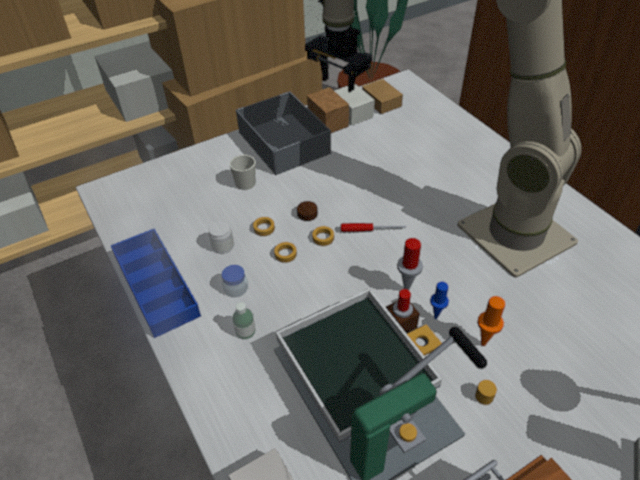

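View pics/top0.png

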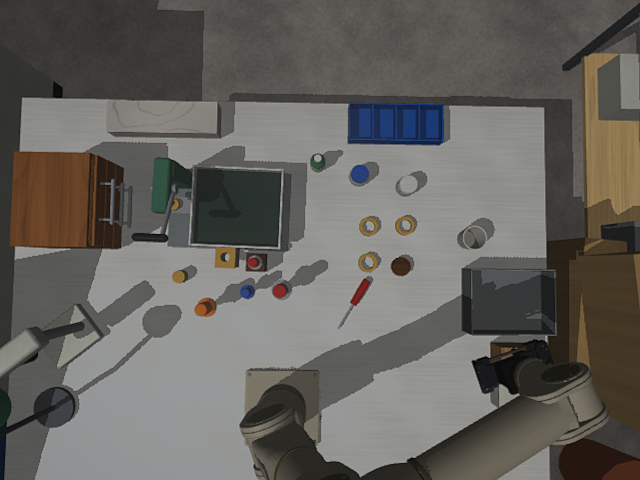

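The counter holds three brass rings around scene px (263,226), (285,252) and (322,235), and a puck at (307,211). There is no holder or compass. The wanted drift is the small red one in the walnut block, at scene (404,305) and top (256,262). The larger red one at scene (411,260), the blue and the orange are look-alikes.

```bash
python3 - <<'E'
from h import *
for n in("scene","top"):
    p=np.load(f"{n}0.npy",allow_pickle=True).item(); im=p["image"]
    V,U=np.mgrid[:480,:640]; W=world(p,U,V); ok=p["z_map"]>0
    hsv=cv2.cvtColor(im,cv2.COLOR_RGB2HSV)
    for nm,c,h in (("ringA",(.568,-.268),.02),("ringB",(.572,-.385),.02),("ringC",(.453,-.265),.02),("puck",(.444,-.369),.026),("drift",(.453,.08),None)):
        if nm=="drift": m=ok&(np.hypot(W[...,0]-c[0],W[...,1]-c[1])<.03)&(W[...,2]>.095)
        else:
            m=ok&(np.hypot(W[...,0]-c[0],W[...,1]-c[1])<.045)&(W[...,2]>h-.006)&(hsv[...,1]>90)
        w=W[m]; (cx,cy),r=cv2.minEnclosingCircle(w[:,:2].astype(np.float32)); print(n,nm,len(w),"z",np.percentile(w[:,2],[5,50,95]).round(4),"c",round(cx,4),round(cy,4),"r",round(r,4))
    # tray floor (dark green) rect
    m=ok&(abs(W[...,0]-.61)<.14)&(abs(W[...,1]-.14)<.15)&(abs(W[...,2]-.076)<.006)&(W[...,0]>.49)&(im.max(-1)<75)
    w=W[m]; print("floor",len(w),np.median(w[:,2]),cv2.minAreaRect((w[:,:2]*1000).astype(np.float32)))
    m=ok&(abs(W[...,0]-.61)<.16)&(abs(W[...,1]-.14)<.165)&(W[...,2]>.091)&(W[...,2]<.105)&(W[...,0]>.475)&(hsv[...,1]<60)
    w=W[m]; print("rim",len(w),np.median(w[:,2]),cv2.minAreaRect((w[:,:2]*1000).astype(np.float32)))
    m=ok&(abs(W[...,0]-.459)<.04)&(abs(W[...,1]-.17)<.04)&(abs(W[...,2]-.076)<.008)&(hsv[...,1]>110)
    w=W[m]; print("lug",len(w),np.median(w[:,2]),cv2.minAreaRect((w[:,:2]*1000).astype(np.float32)))
    m=ok&(W[...,2]>.2)&(abs(W[...,1]-.29)<.08)&(abs(W[...,0]-.52)<.06)&(im.max(-1)<60)
    w=W[m]; print("grip",len(w),w.min(0).round(3),w.max(0).round(3),np.median(w,0).round(3))
E
python3 - <<'E'
import cv2
a=cv2.imread("pics/scene0.png")[290:390,360:500];b=cv2.imread("pics/top0.png")[215:315,170:310]
cv2.imwrite("pics/c1.png",cv2.resize(cv2.vconcat([a,b]),None,fx=2.9,fy=2.9,interpolation=cv2.INTER_CUBIC))
E
```

```text
scene ringA 186 z [0.0149 0.0191 0.0236] c 0.5689 -0.2668 r 0.0327
scene ringB 169 z [0.0147 0.0182 0.0223] c 0.5739 -0.3822 r 0.033
scene ringC 183 z [0.0145 0.0181 0.0234] c 0.4532 -0.2646 r 0.0325
scene puck 227 z [0.021  0.0249 0.029 ] c 0.4434 -0.3679 r 0.0318
scene drift 219 z [0.0985 0.1268 0.1356] c 0.4523 0.0838 r 0.0173
floor 9636 0.07639895306870725 ((619.0487060546875, 140.78671264648438), (269.5290222167969, 239.56265258789062), 88.25286102294922)
rim 1267 0.0970719216412479 ((616.7337646484375, 137.5479736328125), (276.423828125, 244.59364318847656), 88.36286163330078)
lug 450 0.07530486208054465 ((459.9989929199219, 171.71038818359375), (65.38291931152344, 53.28734588623047), 88.11671447753906)
grip 541 [0.503 0.278 0.278] [0.525 0.368 0.298] [0.517 0.324 0.29 ]
top ringA 137 z [0.0159 0.0209 0.0247] c 0.5678 -0.2686 r 0.0293
top ringB 144 z [0.0169 0.0217 0.0259] c 0.5722 -0.3849 r 0.0301
top ringC 139 z [0.0159 0.0209 0.0257] c 0.4529 -0.2664 r 0.0292
top puck 254 z [0.0224 0.0273 0.0321] c 0.4428 -0.3705 r 0.0288
top drift 82 z [0.1053 0.1323 0.1375] c 0.4503 0.081 r 0.0136
floor 6114 0.07689291033656376 ((612.1015625, 147.0695343017578), (290.8254699707031, 237.85382080078125), 88.02639770507812)
rim 773 0.0979693025681816 ((615.6137084960938, 147.41322326660156), (292.11138916015625, 242.3020782470703), 88.23600006103516)
lug 330 0.07614933735184526 ((464.6501159667969, 170.78013610839844), (59.604705810546875, 61.214210510253906), 87.73809051513672)
grip 292 [0.501 0.277 0.246] [0.58  0.364 0.299] [0.512 0.315 0.291]
```

View pics/c1.png

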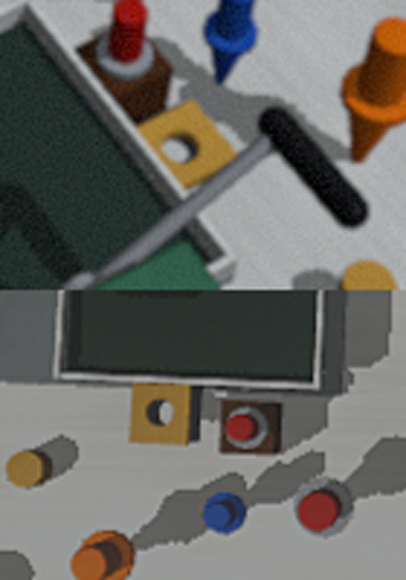

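The drift hangs over its block at crop (128,30). The lug hole is at crop (180,150), with free counter showing through it. Positions agree between views within 3 mm and the tray is yawed about -1.9°, so I'll go for ring A.

Call:
jog_arm(
  steps=[
    [[0.226, -0.094, 0.048], [0, 0, 0.328], 1],
    [[0.226, -0.094, 0.048], [0, 0, 0.328], 1],
    [[0.226, -0.094, 0.048], [0, 0, 0.328], 1],
    [[0.226, -0.094, 0.048], [0, 0, 0.328], 1],
    [[0.226, -0.094, 0.048], [0, 0, 0.328], 1],
    [[0.226, -0.094, 0.048], [0, 0, 0.328], 1],
    [[0.226, -0.094, 0.048], [0, 0, 0.328], 1],
    [[0.226, -0.094, 0.048], [0, 0, 0.328], 1],
    [[0.226, -0.094, 0.048], [0, 0, 0.328], 1],
  ],
)

```text
t: 1.75
eef_pos: [0.3847, -0.4303, 0.1997]
orientation: [180.0, 0.0, 0.0]
ft_force: [0.2, 0.2, 0.7]
opening: 0.0868
grip_force: 0.0
```

```bash
python3 - <<'E'
from h import *
for n in("scene","top"):
    p=np.load(f"{n}0.npy",allow_pickle=True).item(); im=p["image"]
    K=p["mtx"];R=Rot.from_euler("xyz",p["rotation"],degrees=True).as_matrix()
    # rectify plane z=h to metric grid 0.25mm
    for h in (.076,.064):
        xs=np.arange(.42,.51,.00025); ys=np.arange(.13,.22,.00025); X,Y=np.meshgrid(xs,ys)
        c=(np.stack([X,Y,np.full_like(X,h)],-1)-p["eye"])@R
        u=(K[0,0]*c[...,0]/-c[...,2]+K[0,2]).astype(np.float32); v=(K[1,1]*-c[...,1]/-c[...,2]+K[1,2]).astype(np.float32)
        r=cv2.remap(im,u,v,cv2.INTER_CUBIC)
        if h==.076:
            m=(cv2.cvtColor(r,cv2.COLOR_RGB2HSV)[...,1]<100).astype(np.uint8)
            nl,lab,st,ce=cv2.connectedComponentsWithStats(m)
            for i in range(1,nl):
                if 400<st[i,4]<40000: print(n,"hole-ish",st[i]*.25,(ce[i]*.00025+[.42,.13]).round(4))
        cv2.imwrite(f"pics/r_{n}_{int(h*1000)}.png",cv2.cvtColor(r,cv2.COLOR_RGB2BGR))
g=lambda n,h:cv2.imread(f"pics/r_{n}_{h}.png")
cv2.imwrite("pics/r.png",cv2.hconcat([g("scene",76),g("top",76)]))
E
```

```text
scene hole-ish [  37.5    31.5    24.75   24.25 1802.25] [0.4706 0.1739]
top hole-ish [  33.     27.     26.5    27.75 2351.5 ] [0.4659 0.1706]
```

View pics/r.png

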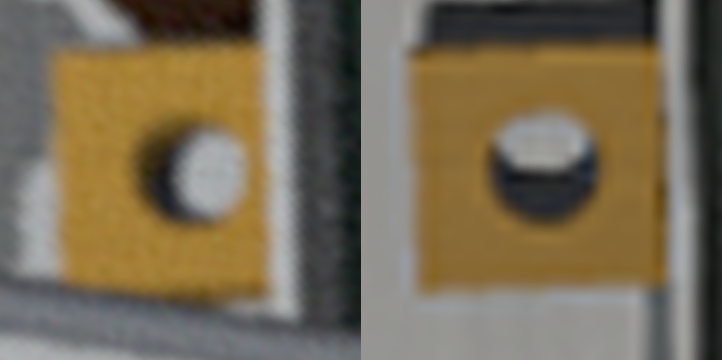

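The lug hole centre is at about (0.467, 0.172). The bed hole shows through it shifted towards -y, at about (0.467, 0.164), so the offset is about 8 mm. On to ring A.

Call:
jog_arm(
  steps=[
    [[0.183, -0.162, 0.05], [0, 0, 0], 1],
    [[0.183, -0.162, 0.05], [0, 0, 0], 1],
    [[0.183, -0.162, 0.05], [0, 0, 0], 1],
    [[0.183, -0.162, 0.05], [0, 0, 0], 1],
    [[0.183, -0.162, 0.05], [0, 0, 0], 1],
    [[0.183, -0.162, 0.05], [0, 0, 0], 1],
    [[0.183, -0.162, 0.05], [0, 0, 0], 1],
    [[0.183, -0.162, 0.05], [0, 0, 0], 1],
  ],
)

```text
t: 2.42
eef_pos: [0.5687, -0.2672, 0.1489]
orientation: [-180.0, 0.0, 0.1]
ft_force: [-0.5, -0.6, 0.3]
opening: 0.0871
grip_force: 0.0
```

Call:
jog_arm(
  steps=[
    [[0, 0, 0.04], [0, 0, 0], 1],
    [[0, 0, 0.08], [0, 0, 0], 1],
    [[0, 0, 0.105], [0, 0, 0], 1],
    [[0, 0, 0.12], [0, 0, 0], 1],
    [[0, 0, 0.122], [0, 0, 0], 1],
    [[0, 0, 0.122], [0, 0, 0], 1],
    [[0, 0, 0.122], [0, 0, 0], 0.5],
    [[0, 0, 0.122], [0, 0, 0], 0.5],
    [[0, 0, 0.122], [0, 0, 0], 0.5],
    [[0, 0, 0.122], [0, 0, 0], 0.5],
  ],
  force=20,
)

```text
t: 3.25
eef_pos: [0.568, -0.2686, 0.0281]
orientation: [180.0, -0.0, -0.0]
ft_force: [-0.6, 1.0, -0.1]
opening: 0.0679
grip_force: 0.0
```

Call:
jog_arm(
  steps=[
    [[0, 0, 0], [0, 0, 0], 0.5],
    [[0, 0, 0], [0, 0, 0], 0.5],
    [[0, 0, 0], [0, 0, 0], 0.5],
    [[0, 0, -0.02], [0, 0, 0], 0.5],
    [[0, 0, -0.06], [0, 0, 0], 0.5],
    [[0, 0, -0.1], [0, 0, 0], 0.5],
    [[0, 0, -0.14], [0, 0, 0], 0.5],
    [[0, 0, -0.17], [0, 0, 0], 0.5],
    [[0, 0, -0.17], [0, 0, 0], 0.5],
  ],
)

```text
t: 4.0
eef_pos: [0.5708, -0.2688, 0.2051]
orientation: [179.8, -0.6, -0.0]
ft_force: [0.9, -0.5, -1.7]
opening: 0.0592
grip_force: 20.0
```

Call:
jog_arm(
  steps=[
    [[0.01, -0.036, 0], [0, 0, 0], 0.5],
    [[0.021, -0.074, 0], [0, 0, 0], 0.5],
    [[0.032, -0.112, 0], [0, 0, 0], 0.5],
    [[0.043, -0.15, 0], [0, 0, 0], 0.5],
    [[0.054, -0.188, 0], [0, 0, 0], 0.5],
    [[0.065, -0.226, 0], [0, 0, 0], 0.5],
    [[0.076, -0.264, 0], [0, 0, 0], 0.5],
    [[0.087, -0.302, 0], [0, 0, 0], 0.5],
    [[0.095, -0.33, 0], [0, 0, 0], 0.5],
    [[0.097, -0.338, 0], [0, 0, 0], 0.5],
  ],
)

```text
t: 4.83
eef_pos: [0.6646, 0.0773, 0.1964]
orientation: [-179.8, 0.1, 0.4]
ft_force: [0.2, -0.2, -1.3]
opening: 0.0595
grip_force: 20.0
```

Call:
jog_arm(
  steps=[
    [[0, 0, 0.0], [0, 0, 0], 0.5],
    [[0, 0, 0.03], [0, 0, 0], 0.5],
    [[0, 0, 0.06], [0, 0, 0], 0.5],
    [[0, 0, 0.08], [0, 0, 0], 0.5],
    [[0, 0, 0.087], [0, 0, 0], 0.5],
    [[0, 0, 0.09], [0, 0, 0], 0.5],
    [[0, 0, 0.092], [0, 0, 0], 0.5],
    [[0, 0, 0.0935], [0, 0, 0], 0.5],
    [[0, 0, 0.0935], [0, 0, 0], 0.5],
    [[0, 0, 0.0935], [0, 0, 0], 0.5],
  ],
)

```text
t: 5.67
eef_pos: [0.6657, 0.0699, 0.1053]
orientation: [-180.0, -0.1, -0.0]
ft_force: [-0.2, -0.1, -2.1]
opening: 0.0595
grip_force: 20.0
```

Call:
jog_arm(
  steps=[
    [[0, 0, 0.001], [0, 0, 0], 0.5],
    [[0, 0, 0.0015], [0, 0, 0], 0.5],
    [[0, 0, 0.0015], [0, 0, 0], 0.5],
  ],
)

```text
t: 5.92
eef_pos: [0.6656, 0.0701, 0.1038]
orientation: [180.0, -0.1, -0.0]
ft_force: [-1.8, -1.1, 4.3]
opening: 0.0591
grip_force: 20.0
```

Call:
jog_arm(
  steps=[
    [[0, 0, 0], [0, 0, 0], 0.8],
    [[0, 0, 0], [0, 0, 0], 0.8],
    [[0, 0, 0], [0, 0, 0], 0.8],
    [[0, 0, -0.01], [0, 0, 0], 0.8],
    [[0, 0, -0.04], [0, 0, 0], 0.8],
    [[0, 0, -0.08], [0, 0, 0], 0.8],
    [[0, 0, -0.097], [0, 0, 0], 0.8],
  ],
)

```text
t: 6.5
eef_pos: [0.6664, 0.0705, 0.2053]
orientation: [-179.9, -0.3, -0.0]
ft_force: [1.2, 0.3, 1.5]
opening: 0.0697
grip_force: 0.0
```

Call:
jog_arm(
  steps=[
    [[-0.008, 0.04, 0], [0, 0, 0], 1],
    [[-0.016, 0.08, 0], [0, 0, 0], 1],
    [[-0.024, 0.12, 0], [0, 0, 0], 1],
    [[-0.032, 0.16, 0], [0, 0, 0], 1],
    [[-0.04, 0.2, 0], [0, 0, 0], 1],
    [[-0.048, 0.24, 0], [0, 0, 0], 1],
    [[-0.056, 0.28, 0], [0, 0, 0], 1],
    [[-0.064, 0.32, 0], [0, 0, 0], 1],
    [[-0.072, 0.36, 0], [0, 0, 0], 1],
    [[-0.08, 0.4, 0], [0, 0, 0], 1],
  ],
)

```text
t: 7.33
eef_pos: [0.5843, -0.3319, 0.2006]
orientation: [180.0, -0.0, -0.0]
ft_force: [-0.2, -0.4, -0.1]
opening: 0.0874
grip_force: 0.0
```

```bash
cat > look.py <<'E'
from h import *
def find():
  for n in("scene","top"):
    p=vision.capture(n); hsv=cv2.cvtColor(p["image"],cv2.COLOR_RGB2HSV)
    V,U=np.mgrid[:480,:640]; W=world(p,U,V)
    for t in ("ring1","puck"):
        for r in vision.trace(t,p):
            m=r["mask"]&(p["z_map"]>0); w=W[m]
            if len(w)<60 or r["confidence"]<.3: continue
            w=w[w[:,2]>np.percentile(w[:,2],95)-.010]
            (cx,cy),rad=cv2.minEnclosingCircle(w[:,:2].astype(np.float32))
            print(n,t,round(r["confidence"],2),"c",round(cx,4),round(cy,4),"r",round(rad,3),"ztop",np.percentile(w[:,2],[50,90]).round(3))
  return
if __name__=="__main__": print(telemetry.get_obs()["eef_pos"]); find()
E
python3 look.py
```

```text
[ 0.58434654 -0.33191551  0.20057566]
scene ring1 0.93 c 0.6669 0.0709 r 0.031 ztop [0.095 0.098]
scene ring1 0.77 c 0.4535 -0.2642 r 0.033 ztop [0.019 0.022]
scene ring1 0.52 c 0.5728 -0.3809 r 0.033 ztop [0.018 0.023]
scene puck 0.92 c 0.4432 -0.3683 r 0.033 ztop [0.025 0.028]
scene puck 0.74 c 0.6166 0.1541 r 0.192 ztop [0.096 0.1  ]
scene puck 0.49 c 0.7689 -0.1007 r 0.012 ztop [0.098 0.102]
top ring1 0.75 c 0.665 0.069 r 0.03 ztop [0.097 0.1  ]
top ring1 0.73 c 0.452 -0.2661 r 0.029 ztop [0.02  0.024]
top ring1 0.54 c 0.3412 -0.2295 r 0.065 ztop [0.025 0.029]
```

Call:
jog_arm(
  steps=[
    [[-0.012, 0.0535, 0.03], [0, 0, 0], 1],
    [[-0.012, 0.0535, 0.05], [0, 0, 0], 1],
    [[-0.012, 0.0535, 0.09], [0, 0, 0], 1],
    [[-0.012, 0.0535, 0.13], [0, 0, 0], 1],
    [[-0.012, 0.0535, 0.16], [0, 0, 0], 1],
    [[-0.012, 0.0535, 0.17], [0, 0, 0], 1],
    [[-0.012, 0.0535, 0.172], [0, 0, 0], 1],
    [[-0.012, 0.0535, 0.172], [0, 0, 0], 0.5],
    [[-0.012, 0.0535, 0.172], [0, 0, 0], 0.5],
    [[-0.012, 0.0535, 0.172], [0, 0, 0], 0.5],
  ],
)

```text
t: 8.47
eef_pos: [0.5741, -0.3831, 0.0291]
orientation: [180.0, -0.1, 0.1]
ft_force: [-0.6, -0.8, -0.0]
opening: 0.0741
grip_force: 0.0
```

Call:
jog_arm(
  steps=[
    [[0, 0, 0], [0, 0, 0], 0.5],
    [[0, 0, 0], [0, 0, 0], 0.5],
    [[0, 0, 0], [0, 0, 0], 0.5],
    [[0, 0, 0], [0, 0, 0], 0.5],
    [[0, 0, -0.02], [0, 0, 0], 0.5],
    [[0, 0, -0.06], [0, 0, 0], 0.5],
    [[0, 0, -0.1], [0, 0, 0], 0.5],
    [[0, 0, -0.14], [0, 0, 0], 0.5],
    [[0, 0, -0.17], [0, 0, 0], 0.5],
    [[0, 0, -0.17], [0, 0, 0], 0.5],
  ],
)

```text
t: 9.3
eef_pos: [0.5754, -0.3849, 0.2057]
orientation: [179.7, -0.5, -0.0]
ft_force: [0.7, -1.1, -0.8]
opening: 0.0588
grip_force: 20.0
```

Call:
jog_arm(
  steps=[
    [[0.006, -0.037, 0], [0, 0, 0], 0.5],
    [[0.013, -0.077, 0], [0, 0, 0], 0.5],
    [[0.02, -0.117, 0], [0, 0, 0], 0.5],
    [[0.027, -0.157, 0], [0, 0, 0], 0.5],
    [[0.034, -0.197, 0], [0, 0, 0], 0.5],
    [[0.04, -0.237, 0], [0, 0, 0], 0.5],
    [[0.047, -0.277, 0], [0, 0, 0], 0.5],
    [[0.054, -0.317, 0], [0, 0, 0], 0.5],
    [[0.06, -0.355, 0], [0, 0, 0], 0.5],
    [[0.065, -0.39, 0], [0, 0, 0], 0.5],
  ],
)

```text
t: 10.13
eef_pos: [0.6378, 0.0092, 0.1971]
orientation: [-180.0, 0.0, 0.0]
ft_force: [0.2, -0.5, 0.2]
opening: 0.0586
grip_force: 20.0
```

Call:
jog_arm(
  steps=[
    [[0.007, -0.04, 0], [0, 0, 0], 0.5],
    [[0.014, -0.08, 0], [0, 0, 0], 0.5],
    [[0.021, -0.12, 0], [0, 0, 0], 0.5],
    [[0.025, -0.145, 0], [0, 0, 0], 0.5],
    [[0.027, -0.1535, 0.01], [0, 0, 0], 0.5],
    [[0.027, -0.1535, 0.03], [0, 0, 0], 0.5],
    [[0.027, -0.1535, 0.06], [0, 0, 0], 0.5],
    [[0.027, -0.1535, 0.08], [0, 0, 0], 0.5],
    [[0.027, -0.1535, 0.085], [0, 0, 0], 0.5],
    [[0.027, -0.1535, 0.088], [0, 0, 0], 0.5],
  ],
)

```text
t: 10.97
eef_pos: [0.6643, 0.1591, 0.1078]
orientation: [179.9, 0.2, -0.0]
ft_force: [0.8, -0.2, -0.9]
opening: 0.0583
grip_force: 20.0
```

Call:
jog_arm(
  steps=[
    [[0, 0, 0.002], [0, 0, 0], 0.5],
    [[0, 0, 0.004], [0, 0, 0], 0.5],
    [[0, 0, 0.0055], [0, 0, 0], 0.5],
    [[0, 0, 0.0065], [0, 0, 0], 0.5],
    [[0, 0, 0.007], [0, 0, 0], 0.5],
    [[0, 0, 0.007], [0, 0, 0], 0.5],
  ],
)

```text
t: 11.47
eef_pos: [0.6656, 0.1601, 0.1042]
orientation: [-180.0, -0.1, -0.0]
ft_force: [-2.6, -1.2, 5.3]
opening: 0.0592
grip_force: 20.0
```

Call:
jog_arm(
  steps=[
    [[0, 0, 0], [0, 0, 0], 0.8],
    [[0, 0, 0], [0, 0, 0], 0.8],
    [[0, 0, 0], [0, 0, 0], 0.8],
    [[0, 0, -0.01], [0, 0, 0], 0.8],
    [[0, 0, -0.04], [0, 0, 0], 0.8],
    [[0, 0, -0.08], [0, 0, 0], 0.8],
    [[0, 0, -0.097], [0, 0, 0], 0.8],
  ],
)

```text
t: 12.05
eef_pos: [0.6663, 0.1606, 0.2055]
orientation: [-179.9, -0.3, -0.0]
ft_force: [0.5, 0.5, 1.8]
opening: 0.0694
grip_force: 0.0
```

Call:
jog_arm(
  steps=[
    [[-0.017, 0.035, 0], [0, 0, 0], 1],
    [[-0.034, 0.07, 0], [0, 0, 0], 1],
    [[-0.051, 0.105, 0], [0, 0, 0], 1],
    [[-0.068, 0.14, 0], [0, 0, 0], 1],
    [[-0.085, 0.175, 0], [0, 0, 0], 1],
    [[-0.102, 0.21, 0], [0, 0, 0], 1],
    [[-0.119, 0.245, 0], [0, 0, 0], 1],
    [[-0.136, 0.28, 0], [0, 0, 0], 1],
    [[-0.153, 0.315, 0], [0, 0, 0], 1],
    [[-0.17, 0.35, 0], [0, 0, 0], 1],
  ],
)

```text
t: 12.88
eef_pos: [0.4941, -0.1915, 0.2006]
orientation: [180.0, -0.1, -0.0]
ft_force: [0.9, -0.6, -0.8]
opening: 0.0866
grip_force: 0.0
```

```bash
python3 look.py
```

```text
[ 0.49406555 -0.19148651  0.2006197 ]
scene ring1 0.87 c 0.4543 -0.2652 r 0.034 ztop [0.018 0.022]
scene ring1 0.66 c 0.6656 0.1605 r 0.032 ztop [0.095 0.098]
scene ring1 0.61 c 0.668 0.0709 r 0.03 ztop [0.095 0.098]
scene puck 0.59 c 0.4675 -0.3157 r 0.088 ztop [0.025 0.029]
top ring1 0.5 c 0.665 0.0686 r 0.03 ztop [0.096 0.1  ]
top ring1 0.48 c 0.6638 0.1582 r 0.03 ztop [0.096 0.099]
top puck 0.7 c 0.7649 -0.1032 r 0.011 ztop [0.1   0.103]
top puck 0.55 c 0.4413 -0.3714 r 0.03 ztop [0.027 0.031]
```

Call:
jog_arm(
  steps=[
    [[-0.02, 0.036, 0], [0, 0, 0], 1],
    [[-0.042, 0.0755, 0.01], [0, 0, 0], 1],
    [[-0.042, 0.0755, 0.05], [0, 0, 0], 1],
    [[-0.042, 0.0755, 0.09], [0, 0, 0], 1],
    [[-0.042, 0.0755, 0.13], [0, 0, 0], 1],
    [[-0.042, 0.0755, 0.16], [0, 0, 0], 1],
    [[-0.042, 0.0755, 0.17], [0, 0, 0], 1],
    [[-0.042, 0.0755, 0.172], [0, 0, 0], 1],
    [[-0.042, 0.0755, 0.172], [0, 0, 0], 0.5],
    [[-0.042, 0.0755, 0.172], [0, 0, 0], 0.5],
  ],
)

```text
t: 14.02
eef_pos: [0.4544, -0.265, 0.0287]
orientation: [180.0, -0.1, 0.1]
ft_force: [-0.2, -0.2, -0.0]
opening: 0.0797
grip_force: 0.0
```

Call:
jog_arm(
  steps=[
    [[0, 0, 0], [0, 0, 0], 0.5],
    [[0, 0, 0], [0, 0, 0], 0.5],
    [[0, 0, 0], [0, 0, 0], 0.5],
    [[0, 0, 0], [0, 0, 0], 0.5],
    [[0, 0, 0], [0, 0, 0], 0.5],
    [[0, 0, -0.02], [0, 0, 0], 0.5],
    [[0, 0, -0.06], [0, 0, 0], 0.5],
    [[0, 0, -0.1], [0, 0, 0], 0.5],
    [[0, 0, -0.14], [0, 0, 0], 0.5],
    [[0, 0, -0.17], [0, 0, 0], 0.5],
  ],
)

```text
t: 14.85
eef_pos: [0.4532, -0.2656, 0.2009]
orientation: [179.9, -0.1, -0.0]
ft_force: [0.8, -0.4, -1.6]
opening: 0.0603
grip_force: 20.0
```

Call:
jog_arm(
  steps=[
    [[0.012, -0.036, 0], [0, 0, 0], 0.5],
    [[0.024, -0.073, 0], [0, 0, 0], 0.5],
    [[0.037, -0.11, 0], [0, 0, 0], 0.5],
    [[0.05, -0.15, 0], [0, 0, 0], 0.5],
    [[0.063, -0.188, 0], [0, 0, 0], 0.5],
    [[0.075, -0.225, 0], [0, 0, 0], 0.5],
    [[0.087, -0.262, 0], [0, 0, 0], 0.5],
    [[0.1, -0.3, 0], [0, 0, 0], 0.5],
    [[0.109, -0.327, 0], [0, 0, 0], 0.5],
    [[0.112, -0.3355, 0], [0, 0, 0], 0.5],
  ],
)

```text
t: 15.68
eef_pos: [0.5651, 0.0758, 0.1973]
orientation: [-179.9, 0.0, 0.3]
ft_force: [-0.5, 0.1, -0.9]
opening: 0.0599
grip_force: 20.0
```

Call:
jog_arm(
  steps=[
    [[0, 0, 0.01], [0, 0, 0], 0.5],
    [[0, 0, 0.04], [0, 0, 0], 0.5],
    [[0, 0, 0.07], [0, 0, 0], 0.5],
    [[0, 0, 0.082], [0, 0, 0], 0.5],
    [[0, 0, 0.087], [0, 0, 0], 0.5],
    [[0, 0, 0.09], [0, 0, 0], 0.5],
    [[0, 0, 0.092], [0, 0, 0], 0.5],
    [[0, 0, 0.094], [0, 0, 0], 0.5],
    [[0, 0, 0.095], [0, 0, 0], 0.5],
    [[0, 0, 0.095], [0, 0, 0], 0.5],
  ],
)

```text
t: 16.52
eef_pos: [0.5659, 0.0699, 0.1043]
orientation: [180.0, -0.1, -0.0]
ft_force: [-1.7, -1.2, 4.6]
opening: 0.0603
grip_force: 20.0
```

Call:
jog_arm(
  steps=[
    [[0, 0, 0], [0, 0, 0], 0.8],
    [[0, 0, 0], [0, 0, 0], 0.8],
    [[0, 0, 0], [0, 0, 0], 0.8],
    [[0, 0, -0.01], [0, 0, 0], 0.8],
    [[0, 0, -0.04], [0, 0, 0], 0.8],
    [[0, 0, -0.08], [0, 0, 0], 0.8],
    [[0, 0, -0.097], [0, 0, 0], 0.8],
  ],
)

```text
t: 17.1
eef_pos: [0.5665, 0.0706, 0.205]
orientation: [-180.0, -0.3, 0.0]
ft_force: [0.9, 0.2, 0.9]
opening: 0.0696
grip_force: 0.0
```

Call:
jog_arm(
  steps=[
    [[-0.011, 0.038, 0], [0, 0, 0], 1],
    [[-0.022, 0.076, 0], [0, 0, 0], 1],
    [[-0.033, 0.114, 0], [0, 0, 0], 1],
    [[-0.044, 0.152, 0], [0, 0, 0], 1],
    [[-0.055, 0.19, 0], [0, 0, 0], 1],
    [[-0.066, 0.228, 0], [0, 0, 0], 1],
    [[-0.077, 0.266, 0], [0, 0, 0], 1],
    [[-0.088, 0.304, 0], [0, 0, 0], 1],
    [[-0.096, 0.335, 0], [0, 0, 0], 1],
    [[-0.1, 0.35, 0], [0, 0, 0], 1],
  ],
)

```text
t: 17.93
eef_pos: [0.4629, -0.2848, 0.2005]
orientation: [179.9, -0.0, -0.3]
ft_force: [-0.8, -1.3, 0.2]
opening: 0.0868
grip_force: 0.0
```

```bash
python3 look.py
```

```text
[ 0.46294147 -0.28479481  0.20046109]
scene ring1 0.79 c 0.5679 0.0685 r 0.034 ztop [0.095 0.098]
scene ring1 0.62 c 0.6681 0.1595 r 0.032 ztop [0.095 0.098]
scene ring1 0.57 c 0.6679 0.0709 r 0.031 ztop [0.095 0.098]
scene puck 0.59 c 0.4439 -0.3709 r 0.034 ztop [0.025 0.028]
scene puck 0.4 c 0.6182 0.1595 r 0.196 ztop [0.096 0.099]
top ring1 0.69 c 0.6646 0.0684 r 0.029 ztop [0.096 0.1  ]
top ring1 0.62 c 0.5623 0.0695 r 0.029 ztop [0.096 0.1  ]
top ring1 0.55 c 0.6638 0.159 r 0.03 ztop [0.096 0.1  ]
top puck 0.72 c 0.6635 0.1584 r 0.03 ztop [0.096 0.1  ]
```

Call:
jog_arm(
  steps=[
    [[-0.01, 0.035, 0], [0, 0, 0], 1],
    [[-0.018, 0.07, 0], [0, 0, 0], 1],
    [[-0.022, 0.0895, 0.02], [0, 0, 0], 1],
    [[-0.022, 0.0895, 0.06], [0, 0, 0], 1],
    [[-0.022, 0.0895, 0.1], [0, 0, 0], 1],
    [[-0.022, 0.0895, 0.14], [0, 0, 0], 1],
    [[-0.022, 0.0895, 0.163], [0, 0, 0], 1],
    [[-0.022, 0.0895, 0.17], [0, 0, 0], 1],
    [[-0.022, 0.0895, 0.17], [0, 0, 0], 0.5],
    [[-0.022, 0.0895, 0.17], [0, 0, 0], 0.5],
  ],
)

```text
t: 19.07
eef_pos: [0.4442, -0.3691, 0.0307]
orientation: [180.0, -0.1, 0.1]
ft_force: [0.8, 0.2, 0.7]
opening: 0.0801
grip_force: 0.0
```

Call:
jog_arm(
  steps=[
    [[0, 0, 0], [0, 0, 0], 0.5],
    [[0, 0, 0], [0, 0, 0], 0.5],
    [[0, 0, 0], [0, 0, 0], 0.5],
    [[0, 0, 0], [0, 0, 0], 0.5],
    [[0, 0, 0], [0, 0, 0], 0.5],
    [[0, 0, -0.02], [0, 0, 0], 0.5],
    [[0, 0, -0.06], [0, 0, 0], 0.5],
    [[0, 0, -0.1], [0, 0, 0], 0.5],
    [[0, 0, -0.14], [0, 0, 0], 0.5],
    [[0, 0, -0.17], [0, 0, 0], 0.5],
  ],
)

```text
t: 19.9
eef_pos: [0.4433, -0.3697, 0.2034]
orientation: [179.9, -0.1, -0.0]
ft_force: [1.1, -0.9, -1.7]
opening: 0.0595
grip_force: 20.0
```

Call:
jog_arm(
  steps=[
    [[0.008, -0.036, 0], [0, 0, 0], 0.5],
    [[0.017, -0.075, 0], [0, 0, 0], 0.5],
    [[0.026, -0.114, 0], [0, 0, 0], 0.5],
    [[0.035, -0.153, 0], [0, 0, 0], 0.5],
    [[0.044, -0.192, 0], [0, 0, 0], 0.5],
    [[0.053, -0.231, 0], [0, 0, 0], 0.5],
    [[0.062, -0.27, 0], [0, 0, 0], 0.5],
    [[0.071, -0.309, 0], [0, 0, 0], 0.5],
    [[0.08, -0.348, 0], [0, 0, 0], 0.5],
    [[0.09, -0.387, 0], [0, 0, 0], 0.5],
  ],
)

```text
t: 20.73
eef_pos: [0.5329, 0.0193, 0.1999]
orientation: [180.0, -0.0, -0.0]
ft_force: [1.4, -0.3, -0.9]
opening: 0.0596
grip_force: 20.0
```

Call:
jog_arm(
  steps=[
    [[0.009, -0.039, 0], [0, 0, 0], 0.5],
    [[0.018, -0.075, 0], [0, 0, 0], 0.5],
    [[0.026, -0.11, 0], [0, 0, 0], 0.5],
    [[0.031, -0.132, 0], [0, 0, 0], 0.5],
    [[0.032, -0.1375, 0.01], [0, 0, 0], 0.5],
    [[0.032, -0.1375, 0.03], [0, 0, 0], 0.5],
    [[0.032, -0.1375, 0.06], [0, 0, 0], 0.5],
    [[0.032, -0.1375, 0.08], [0, 0, 0], 0.5],
    [[0.032, -0.1375, 0.085], [0, 0, 0], 0.5],
    [[0.032, -0.1375, 0.088], [0, 0, 0], 0.5],
  ],
)

```text
t: 21.57
eef_pos: [0.5644, 0.154, 0.1104]
orientation: [180.0, 0.1, -0.0]
ft_force: [0.0, 0.6, -0.7]
opening: 0.0594
grip_force: 20.0
```

Call:
jog_arm(
  steps=[
    [[0, 0, 0.002], [0, 0, 0], 0.5],
    [[0, 0, 0.004], [0, 0, 0], 0.5],
    [[0, 0, 0.0055], [0, 0, 0], 0.5],
    [[0, 0, 0.0065], [0, 0, 0], 0.5],
    [[0, 0, 0.007], [0, 0, 0], 0.5],
    [[0, 0, 0.007], [0, 0, 0], 0.5],
  ],
)

```text
t: 22.07
eef_pos: [0.5658, 0.1551, 0.1068]
orientation: [180.0, -0.1, -0.0]
ft_force: [-5.1, -1.3, 11.8]
opening: 0.059
grip_force: 20.0
```

Call:
jog_arm(
  steps=[
    [[0, 0, 0], [0, 0, 0], 0.8],
    [[0, 0, 0], [0, 0, 0], 0.8],
    [[0, 0, 0], [0, 0, 0], 0.8],
    [[0, 0, -0.01], [0, 0, 0], 0.8],
    [[0, 0, -0.04], [0, 0, 0], 0.8],
    [[0, 0, -0.08], [0, 0, 0], 0.8],
    [[0, 0, -0.12], [0, 0, 0], 0.8],
    [[0, 0, -0.14], [0, 0, 0], 0.8],
  ],
)

```text
t: 22.73
eef_pos: [0.5661, 0.1558, 0.2505]
orientation: [-179.9, -0.3, 0.0]
ft_force: [0.4, -0.7, 0.7]
opening: 0.0693
grip_force: 0.0
```

Call:
jog_arm(
  steps=[
    [[-0.025, 0.016, 0], [0, 0, -0.08], 0.7],
    [[-0.05, 0.032, 0], [0, 0, -0.18], 0.7],
    [[-0.08, 0.05, 0], [0, 0, -0.28], 0.7],
    [[-0.105, 0.066, 0], [0, 0, -0.38], 0.7],
    [[-0.114, 0.0725, 0], [0, 0, -0.48], 0.7],
    [[-0.114, 0.0725, 0], [0, 0, -0.5236], 0.7],
    [[-0.114, 0.0725, 0], [0, 0, -0.5236], 0.7],
    [[-0.114, 0.0725, 0], [0, 0, -0.5236], 0.7],
  ],
)

```text
t: 23.4
eef_pos: [0.4513, 0.0827, 0.2453]
orientation: [180.0, -0.1, 29.9]
ft_force: [-1.1, 0.2, 1.0]
opening: 0.0609
grip_force: 0.0
```

```bash
python3 - <<'E'
from h import *
print(telemetry.get_obs()["qpos"])
p=vision.capture("scene"); cv2.imwrite("pics/s2.png",cv2.resize(cv2.cvtColor(p["image"],cv2.COLOR_RGB2BGR)[250:470,240:520],None,fx=2.5,fy=2.5))
p=vision.capture("top"); V,U=np.mgrid[:480,:640]; W=world(p,U,V); 
import look; look.find()
E
```

```text
[ 16.80715385  -0.43856909 -32.33740566 106.33190371  -0.21923754
  73.97597217 -75.5741933 ]
scene ring1 0.87 c 0.5672 0.0709 r 0.031 ztop [0.095 0.098]
scene ring1 0.82 c 0.6659 0.0713 r 0.031 ztop [0.095 0.098]
scene ring1 0.73 c 0.6661 0.1601 r 0.032 ztop [0.095 0.098]
scene puck 0.97 c 0.5681 0.1553 r 0.032 ztop [0.101 0.104]
top ring1 0.7 c 0.665 0.0691 r 0.03 ztop [0.096 0.1  ]
top ring1 0.51 c 0.5631 0.0696 r 0.029 ztop [0.097 0.1  ]
top ring1 0.5 c 0.6639 0.1586 r 0.03 ztop [0.096 0.099]
top ring1 0.31 c 0.6159 0.1448 r 0.185 ztop [0.097 0.101]
top puck 0.67 c 0.5422 0.1146 r 0.074 ztop [0.103 0.107]
```

View pics/s2.png

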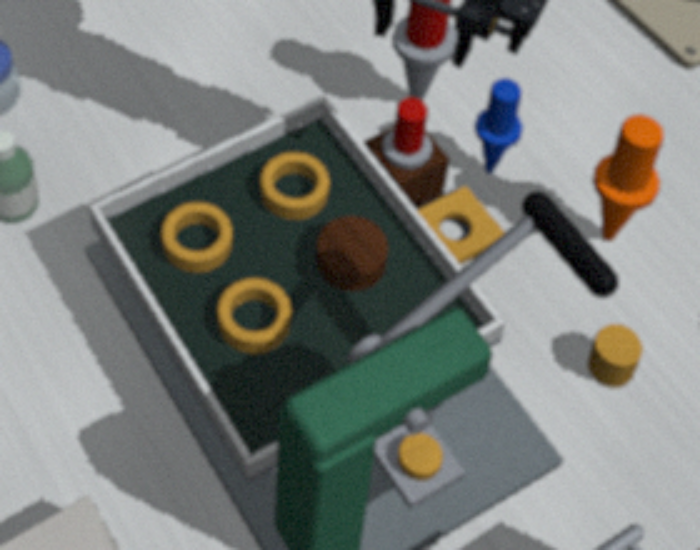

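Three rings and the puck lie flat in the tray at crop (295,185), (197,235), (255,312) and (351,252). The drift stands at (411,125), below the gripper. Grasping its handle next.

Call:
jog_arm(
  steps=[
    [[0, 0, 0.03], [0, 0, 0], 0.7],
    [[0, 0, 0.065], [0, 0, 0], 0.7],
    [[0, 0, 0.1], [0, 0, 0], 0.7],
    [[0, 0, 0.12], [0, 0, 0], 0.7],
    [[0, 0, 0.127], [0, 0, 0], 0.7],
    [[0, 0, 0.128], [0, 0, 0], 0.7],
    [[0, 0, 0.128], [0, 0, 0], 0.7],
    [[0, 0, 0.128], [0, 0, 0], 0.2],
    [[0, 0, 0.128], [0, 0, 0], 0.2],
    [[0, 0, 0.128], [0, 0, 0], 0.2],
  ],
  force=50,
)

```text
t: 24.63
eef_pos: [0.4518, 0.0826, 0.1177]
orientation: [179.9, -0.1, 30.0]
ft_force: [-0.7, 0.0, -0.8]
opening: 0.0481
grip_force: 0.0
```

Call:
jog_arm(
  steps=[
    [[0, 0, 0], [0, 0, 0], 0.2],
    [[0, 0, 0], [0, 0, 0], 0.2],
    [[0, 0, 0], [0, 0, 0], 0.2],
    [[0, 0, 0], [0, 0, 0], 0.2],
    [[0, 0, 0], [0, 0, 0], 0.2],
    [[0, 0, 0], [0, 0, 0], 0.2],
    [[0, 0, 0], [0, 0, 0], 0.2],
  ],
)

```text
t: 25.22
eef_pos: [0.4512, 0.0824, 0.1167]
orientation: [180.0, -0.0, 30.0]
ft_force: [-0.7, -1.0, 4.7]
opening: 0.0274
grip_force: 50.0
```

Call:
jog_arm(
  steps=[
    [[0, 0, -0.01], [0, 0, 0], 0.2],
    [[0, 0, -0.03], [0, 0, 0], 0.2],
    [[0, 0, -0.06], [0, 0, 0], 0.2],
    [[0, 0, -0.085], [0, 0, 0], 0.2],
    [[0, 0, -0.09], [0, 0, 0], 0.2],
    [[0, 0, -0.09], [0, 0, 0], 0.2],
    [[0, 0, -0.09], [0, 0, 0], 0.2],
  ],
)

```text
t: 25.8
eef_pos: [0.4505, 0.0824, 0.2057]
orientation: [-180.0, 0.1, 30.0]
ft_force: [-0.1, -1.0, -4.5]
opening: 0.0271
grip_force: 50.0
```

Call:
jog_arm(
  steps=[
    [[0.01, -0.012, 0], [0, 0, 0], 0.2],
    [[0.025, -0.029, 0], [0, 0, 0], 0.2],
    [[0.04, -0.047, 0], [0, 0, 0], 0.2],
    [[0.05, -0.058, 0], [0, 0, 0], 0.2],
    [[0.054, -0.063, 0], [0, 0, 0], 0.2],
    [[0.054, -0.063, 0], [0, 0, 0], 0.2],
    [[0.054, -0.063, 0], [0, 0, 0], 0.2],
    [[0.054, -0.063, 0], [0, 0, 0], 0.2],
  ],
)

```text
t: 26.47
eef_pos: [0.4661, 0.1627, 0.2058]
orientation: [180.0, 0.1, 29.9]
ft_force: [-0.1, -0.3, -4.0]
opening: 0.0271
grip_force: 50.0
```

```bash
python3 - <<'E'
from h import *
o=[]
for n,(r,c) in (("scene",(235,370)),("top",(205,180))):
    p=vision.capture(n); o.append(cv2.cvtColor(p["image"],cv2.COLOR_RGB2BGR)[r:r+110,c:c+110])
    hsv=cv2.cvtColor(p["image"],cv2.COLOR_RGB2HSV)
    V,U=np.mgrid[:480,:640]; W=world(p,U,V)
    d=np.hypot(W[...,0]-.4665,W[...,1]-.164)
    for nm,m in (("all",(d<.04)&(W[...,2]>.1)&(W[...,2]<.185)),):
        w=W[m]; 
        for a,b in((.1,.12),(.12,.14),(.14,.16),(.16,.172),(.172,.185)):
            q=w[(w[:,2]>a)&(w[:,2]<b)]
            if len(q)>3: print(n,a,b,len(q),q.mean(0).round(4),q.min(0).round(4),q.max(0).round(4))
cv2.imwrite("pics/d1.png",cv2.resize(cv2.hconcat(o),None,fx=3.6,fy=3.6,interpolation=cv2.INTER_CUBIC))
E
```

```text
scene 0.1 0.12 24 [0.479  0.1638 0.1096] [0.4668 0.1492 0.1001] [0.5037 0.1712 0.1199]
scene 0.12 0.14 34 [0.4727 0.1691 0.1304] [0.4645 0.1579 0.1209] [0.4776 0.1755 0.139 ]
scene 0.14 0.16 27 [0.4743 0.1709 0.145 ] [0.462  0.1587 0.1402] [0.4835 0.1808 0.1595]
scene 0.16 0.172 136 [0.4762 0.1705 0.1674] [0.4505 0.1452 0.1603] [0.489  0.1856 0.1717]
scene 0.172 0.185 67 [0.474  0.1698 0.1789] [0.4456 0.1483 0.1721] [0.4872 0.1876 0.1849]
```

View pics/d1.png

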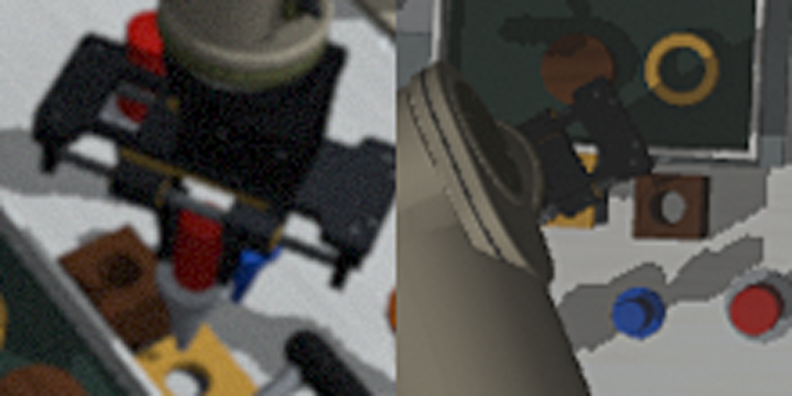

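The drift hangs upright over the lug hole, whose mouth shows at crop (185,380) beneath the tip. Inserting in steps with a force check.

Call:
jog_arm(
  steps=[
    [[0, 0, 0.007], [0, 0, 0], 0.2],
    [[0, 0, 0.014], [0, 0, 0], 0.2],
    [[0, 0, 0.02], [0, 0, 0], 0.2],
    [[0, 0, 0.025], [0, 0, 0], 0.2],
    [[0, 0, 0.027], [0, 0, 0], 0.2],
    [[0, 0, 0.027], [0, 0, 0], 0.2],
  ],
)

```text
t: 27.07
eef_pos: [0.466, 0.164, 0.1788]
orientation: [-180.0, 0.1, 30.0]
ft_force: [-0.2, 0.6, -3.7]
opening: 0.0267
grip_force: 50.0
```

Call:
jog_arm(
  steps=[
    [[0, 0, 0.003], [0, 0, 0], 0.2],
    [[0, 0, 0.006], [0, 0, 0], 0.2],
    [[0, 0, 0.009], [0, 0, 0], 0.2],
    [[0, 0, 0.012], [0, 0, 0], 0.2],
    [[0, 0, 0.012], [0, 0, 0], 0.2],
  ],
)

```text
t: 27.48
eef_pos: [0.4665, 0.1649, 0.1673]
orientation: [-180.0, -0.1, 30.0]
ft_force: [1.4, 4.3, -4.3]
opening: 0.0273
grip_force: 50.0
```

Call:
jog_arm(
  steps=[
    [[0, 0, 0.002], [0, 0, 0], 0.2],
    [[0, 0, 0.004], [0, 0, 0], 0.2],
    [[0, 0, 0.006], [0, 0, 0], 0.2],
    [[0, 0, 0.008], [0, 0, 0], 0.2],
    [[0, 0, 0.01], [0, 0, 0], 0.2],
    [[0, 0, 0.01], [0, 0, 0], 0.2],
  ],
)

```text
t: 27.98
eef_pos: [0.4662, 0.1639, 0.157]
orientation: [180.0, 0.0, 30.0]
ft_force: [1.2, 4.4, -3.5]
opening: 0.0267
grip_force: 50.0
```

Call:
jog_arm(
  steps=[
    [[0, 0, 0.002], [0, 0, 0], 0.2],
    [[0, 0, 0.004], [0, 0, 0], 0.2],
    [[0, 0, 0.006], [0, 0, 0], 0.2],
    [[0, 0, 0.008], [0, 0, 0], 0.2],
    [[0, 0, 0.008], [0, 0, 0], 0.2],
  ],
)

```text
t: 28.4
eef_pos: [0.4661, 0.1639, 0.149]
orientation: [-180.0, 0.0, 30.0]
ft_force: [1.8, 4.0, -2.3]
opening: 0.0272
grip_force: 50.0
```

Call:
jog_arm(
  steps=[
    [[0, 0, 0.002], [0, 0, 0], 0.2],
    [[0, 0, 0.004], [0, 0, 0], 0.2],
    [[0, 0, 0.006], [0, 0, 0], 0.2],
    [[0, 0, 0.008], [0, 0, 0], 0.2],
    [[0, 0, 0.008], [0, 0, 0], 0.2],
  ],
)

```text
t: 28.82
eef_pos: [0.4662, 0.1639, 0.141]
orientation: [180.0, 0.0, 30.0]
ft_force: [0.8, 4.3, -3.1]
opening: 0.0273
grip_force: 50.0
```

Call:
jog_arm(
  steps=[
    [[0, 0, 0.0015], [0, 0, 0], 0.2],
    [[0, 0, 0.003], [0, 0, 0], 0.2],
    [[0, 0, 0.0045], [0, 0, 0], 0.2],
    [[0, 0, 0.006], [0, 0, 0], 0.2],
    [[0, 0, 0.006], [0, 0, 0], 0.2],
  ],
)

```text
t: 29.23
eef_pos: [0.4663, 0.1639, 0.1351]
orientation: [180.0, 0.0, 30.0]
ft_force: [1.3, 3.6, -2.8]
opening: 0.0267
grip_force: 50.0
```

Call:
jog_arm(
  steps=[
    [[0, 0, 0.0015], [0, 0, 0], 0.2],
    [[0, 0, 0.003], [0, 0, 0], 0.2],
    [[0, 0, 0.0045], [0, 0, 0], 0.2],
    [[0, 0, 0.006], [0, 0, 0], 0.2],
    [[0, 0, 0.006], [0, 0, 0], 0.2],
  ],
)

```text
t: 29.65
eef_pos: [0.4663, 0.164, 0.1292]
orientation: [-180.0, 0.0, 30.0]
ft_force: [1.5, 4.6, -2.4]
opening: 0.0271
grip_force: 50.0
```

Call:
jog_arm(
  steps=[
    [[0, 0, 0.001], [0, 0, 0], 0.2],
    [[0, 0, 0.002], [0, 0, 0], 0.2],
    [[0, 0, 0.003], [0, 0, 0], 0.2],
    [[0, 0, 0.004], [0, 0, 0], 0.2],
    [[0, 0, 0.004], [0, 0, 0], 0.2],
  ],
)

```text
t: 30.07
eef_pos: [0.4663, 0.164, 0.1253]
orientation: [180.0, 0.0, 30.0]
ft_force: [0.3, 4.0, -2.9]
opening: 0.0268
grip_force: 50.0
```

Call:
jog_arm(
  steps=[
    [[0, 0, 0.001], [0, 0, 0], 0.2],
    [[0, 0, 0.002], [0, 0, 0], 0.2],
    [[0, 0, 0.003], [0, 0, 0], 0.2],
    [[0, 0, 0.004], [0, 0, 0], 0.2],
    [[0, 0, 0.004], [0, 0, 0], 0.2],
  ],
)

```text
t: 30.48
eef_pos: [0.4663, 0.164, 0.1213]
orientation: [180.0, 0.0, 30.0]
ft_force: [0.9, 4.1, -3.1]
opening: 0.0273
grip_force: 50.0
```

Call:
jog_arm(
  steps=[
    [[0, 0, 0.0005], [0, 0, 0], 0.2],
    [[0, 0, 0.001], [0, 0, 0], 0.2],
    [[0, 0, 0.0015], [0, 0, 0], 0.2],
    [[0, 0, 0.0015], [0, 0, 0], 0.2],
  ],
)

```text
t: 30.82
eef_pos: [0.4664, 0.1641, 0.1207]
orientation: [180.0, 0.0, 30.0]
ft_force: [-4.0, 1.8, 8.5]
opening: 0.027
grip_force: 50.0
```

Call:
jog_arm(
  steps=[
    [[0, 0, 0.0005], [0, 0, 0], 0.2],
    [[0, 0, 0.0005], [0, 0, 0], 0.2],
    [[0, 0, 0.0], [0, 0, 0], 0.55],
    [[0, 0, 0.0], [0, 0, 0], 0.55],
    [[0, 0, 0], [0, 0, 0], 0.55],
    [[0, 0, 0], [0, 0, 0], 0.55],
    [[0, 0, 0], [0, 0, 0], 0.55],
  ],
)

```text
t: 31.4
eef_pos: [0.4663, 0.1636, 0.1198]
orientation: [180.0, 0.0, 30.0]
ft_force: [-0.2, -0.8, 0.9]
opening: 0.0462
grip_force: 0.0
```

Call:
jog_arm(
  steps=[
    [[0, 0, -0.02], [0, 0, 0], 0.55],
    [[0, 0, -0.05], [0, 0, 0], 0.55],
    [[0, 0, -0.09], [0, 0, 0], 0.55],
    [[0, 0, -0.13], [0, 0, 0], 0.55],
    [[-0.04, 0.02, -0.16], [0, 0, 0], 0.3],
    [[-0.07, 0.04, -0.19], [0, 0, 0], 0.0],
    [[-0.1, 0.06, -0.2], [0, 0, 0], 0.0],
    [[-0.1, 0.06, -0.2], [0, 0, 0], 0.0],
  ],
)

```text
t: 32.07
eef_pos: [0.4089, 0.0581, 0.3229]
orientation: [179.8, -0.1, 29.7]
ft_force: [1.4, -0.1, -0.0]
opening: 0.029
grip_force: 0.0
```

```bash
python3 - <<'E'
from h import *
for n in("scene","top"):
    p0=np.load(f"{n}0.npy",allow_pickle=True).item(); p=vision.capture(n)
    np.save(f"{n}1.npy",p,allow_pickle=True)
    if n=="scene": cv2.imwrite("pics/s3.png",cv2.resize(cv2.cvtColor(p["image"],cv2.COLOR_RGB2BGR)[250:470,240:520],None,fx=2.5,fy=2.5))
    R=Rot.from_euler("xyz",p["rotation"],degrees=True).as_matrix();K=p["mtx"]
    def rect(q,h,x0,x1,y0,y1):
        X,Y=np.meshgrid(np.arange(x0,x1,.0005),np.arange(y0,y1,.0005)); c=(np.stack([X,Y,np.full_like(X,h)],-1)-q["eye"])@R
        return cv2.remap(cv2.cvtColor(q["image"],cv2.COLOR_RGB2GRAY),(K[0,0]*c[...,0]/-c[...,2]+K[0,2]).astype(np.float32),(K[1,1]*-c[...,1]/-c[...,2]+K[1,2]).astype(np.float32),cv2.INTER_CUBIC)
    # -y wall top
    for nm,(x0,x1,y0,y1) in {"-y wall":(.56,.70,-.012,.03)}.items():
        a=rect(p0,.098,x0,x1,y0,y1).astype(np.float32);b=rect(p,.098,x0,x1,y0,y1).astype(np.float32)
        print(n,nm,np.array(cv2.phaseCorrelate(a,b))*.5,"mm (x,y)")
        for im in (a,b):
            t=[ (np.arange(len(c))[c>c.max()*.8]).mean() for c in (im[:,i] for i in range(20,270,20))]; print(np.median(t)*.5)
    V,U=np.mgrid[:480,:640]; W=world(p,U,V); hsv=cv2.cvtColor(p["image"],cv2.COLOR_RGB2HSV)
    m=(np.hypot(W[...,0]-.467,W[...,1]-.165)<.04)&(W[...,2]>.125)&(hsv[...,1]>120); w=W[m]; 
    if len(w): print("handle",len(w),w.mean(0).round(4),np.percentile(w[:,2],[50,90,98]).round(4),cv2.minEnclosingCircle(w[:,:2].astype(np.float32)))
E
```

```text
Traceback (most recent call last):
ValueError: setting an array element with a sequence. The requested array has an inhomogeneous shape after 1 dimensions. The detected shape was (2,) + inhomogeneous part.
```

View pics/s3.png

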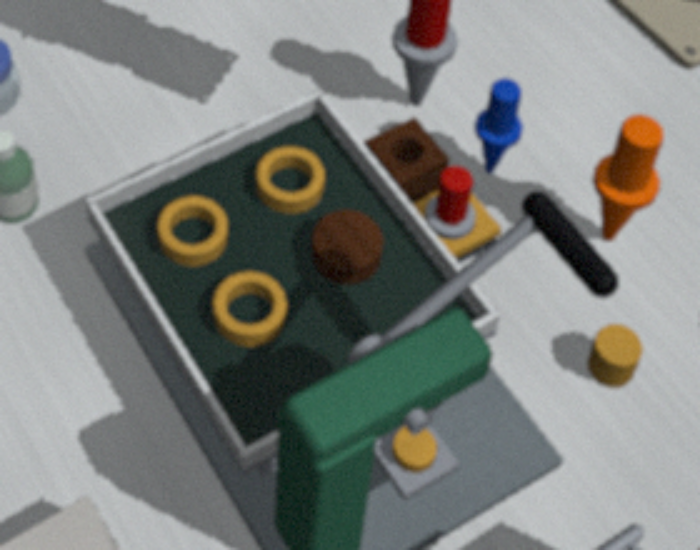

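The drift is seated in the lug with its collar down, at crop (453,210), and the tray has shifted by several mm. All parts are still in the tray.

```bash
python3 - <<'E'
from h import *
for n in("scene","top"):
    p0=np.load(f"{n}0.npy",allow_pickle=True).item(); p=vision.capture(n); np.save(f"{n}1.npy",p,allow_pickle=True)
    R=Rot.from_euler("xyz",p["rotation"],degrees=True).as_matrix();K=p["mtx"]
    def rect(q,h,x0,x1,y0,y1):
        X,Y=np.meshgrid(np.arange(x0,x1,.0005),np.arange(y0,y1,.0005)); c=(np.stack([X,Y,np.full_like(X,h)],-1)-q["eye"])@R
        return cv2.remap(cv2.cvtColor(q["image"],cv2.COLOR_RGB2GRAY),(K[0,0]*c[...,0]/-c[...,2]+K[0,2]).astype(np.float32),(K[1,1]*-c[...,1]/-c[...,2]+K[1,2]).astype(np.float32),cv2.INTER_CUBIC).astype(np.float32)
    a,b=(rect(q,.098,.56,.70,-.015,.035) for q in(p0,p))
    print(n,"-y wall",np.array(cv2.phaseCorrelate(a,b)[0])*.5)
    V,U=np.mgrid[:480,:640]; W=world(p,U,V); hsv=cv2.cvtColor(p["image"],cv2.COLOR_RGB2HSV)
    m=(np.hypot(W[...,0]-.467,W[...,1]-.165)<.04)&(W[...,2]>.12)&(hsv[...,1]>120); w=W[m]
    if len(w): print("handle",len(w),np.percentile(w[:,2],[50,90,98]).round(4),cv2.minEnclosingCircle(w[:,:2].astype(np.float32)))
    m=(abs(W[...,0]-.513)<.02)&(abs(W[...,1]-.32)<.06)&(W[...,2]>.265)&(p["image"].max(-1)<70);w=W[m]
    print("grip",np.percentile(w,[1,50,99],axis=0).round(4))
E
```

```text
scene -y wall [ 0.11232266 -0.02436124]
handle 159 [0.1349 0.1387 0.1394] ((0.46938270330429077, 0.16530181467533112), 0.01472050417214632)
grip [[0.5052 0.2811 0.2809]
 [0.5171 0.3243 0.2903]
 [0.5241 0.3661 0.2951]]
top -y wall [ 8.54041952e-03 -8.89564270e+00]
handle 70 [0.1369 0.1398 0.1412] ((0.4657696485519409, 0.16370290517807007), 0.013549680821597576)
grip [[0.5014 0.2779 0.2756]
 [0.5111 0.319  0.2909]
 [0.5259 0.3648 0.296 ]]
```

```bash
python3 - <<'E'
from h import *
for n in("scene","top"):
    p=np.load(f"{n}1.npy",allow_pickle=True).item()
    V,U=np.mgrid[:480,:640]; W=world(p,U,V); h=cv2.cvtColor(p["image"],cv2.COLOR_RGB2HSV)
    m=(h[...,0]>60)&(h[...,0]<90)&(h[...,1]>100)&(W[...,2]>.2)&(abs(W[...,1]-.33)<.15)&(abs(W[...,0]-.65)<.2)
    print(n,m.sum(),np.percentile(W[m],[1,99],axis=0).round(3))
    m=(W[...,2]>.18)&(W[...,1]>.26)&(W[...,1]<.4)&(W[...,0]>.45)&(W[...,0]<.75)
    for a in np.arange(.48,.72,.03):
        w=W[m&(W[...,0]>a)&(W[...,0]<a+.03)]
        if len(w): print(round(a,2),len(w),w[:,1:].min(0).round(3),w[:,1:].max(0).round(3))
print(telemetry.get_obs()["eef_pos"])
E
```

```text
scene 2579 [[0.587 0.297 0.203]
 [0.733 0.344 0.237]]
0.48 111 [0.28 0.28] [0.368 0.294]
0.51 596 [0.278 0.266] [0.368 0.296]
0.54 132 [0.286 0.247] [0.3   0.274]
0.57 355 [0.285 0.198] [0.344 0.26 ]
0.6 624 [0.285 0.183] [0.344 0.241]
0.63 637 [0.28  0.197] [0.353 0.238]
0.66 582 [0.282 0.181] [0.352 0.238]
0.69 658 [0.296 0.181] [0.346 0.237]
top 303 [[0.583 0.298 0.226]
 [0.728 0.336 0.239]]
0.48 150 [0.277 0.277] [0.366 0.296]
0.51 188 [0.277 0.263] [0.368 0.297]
0.54 55 [0.285 0.248] [0.298 0.273]
0.57 167 [0.285 0.199] [0.34  0.258]
0.6 246 [0.283 0.218] [0.341 0.239]
0.63 289 [0.281 0.193] [0.352 0.241]
0.66 253 [0.281 0.182] [0.34  0.239]
0.69 263 [0.288 0.18 ] [0.34  0.239]
[0.40974445 0.06145466 0.32045356]
```

Call:
jog_arm(
  steps=[
    [[0, 0, -0.02], [0, 0, 0.05], 0],
    [[0.03, -0.024, -0.03], [0, 0, 0.15], 0],
    [[0.062, -0.049, -0.03], [0, 0, 0.25], 0],
    [[0.093, -0.074, -0.03], [0, 0, 0.35], 0],
    [[0.124, -0.099, -0.03], [0, 0, 0.45], 0],
    [[0.155, -0.124, -0.03], [0, 0, 0.5236], 0],
    [[0.186, -0.148, -0.03], [0, 0, 0.5236], 0],
    [[0.21, -0.167, -0.03], [0, 0, 0.5236], 0],
    [[0.215, -0.1715, -0.03], [0, 0, 0.5236], 0],
    [[0.215, -0.1715, -0.03], [0, 0, 0.5236], 0],
  ],
)

```text
t: 33.05
eef_pos: [0.509, 0.3228, 0.3473]
orientation: [-179.9, 0.3, 0.4]
ft_force: [-0.1, 0.3, 0.4]
opening: 0.0004
grip_force: 0.0
```

Call:
jog_arm(
  steps=[
    [[0, 0, 0.005], [0, 0, 0], 0],
    [[0, 0, 0.015], [0, 0, 0], 0],
    [[0, 0, 0.022], [0, 0, 0], 0],
    [[0, 0, 0.028], [0, 0, 0], 0],
    [[0, 0, 0.033], [0, 0, 0], 0],
    [[0, 0, 0.036], [0, 0, 0], 0],
    [[0, 0, 0.036], [0, 0, 0], 0],
  ],
)

```text
t: 33.63
eef_pos: [0.51, 0.3175, 0.3137]
orientation: [179.9, 0.0, -0.0]
ft_force: [-0.6, -1.0, 1.5]
opening: 0.0003
grip_force: 1.1
```

Call:
jog_arm(
  steps=[
    [[-0.002, 0, 0.007], [0, 0, 0], 0],
    [[-0.004, 0, 0.014], [0, 0, 0], 0],
    [[-0.006, 0, 0.021], [0, 0, 0], 0],
    [[-0.008, 0, 0.028], [0, 0, 0], 0],
    [[-0.01, 0, 0.035], [0, 0, 0], 0],
    [[-0.011, 0, 0.042], [0, 0, 0], 0],
    [[-0.012, 0, 0.049], [0, 0, 0], 0],
    [[-0.013, 0, 0.056], [0, 0, 0], 0],
    [[-0.014, 0, 0.06], [0, 0, 0], 0],
    [[-0.014, 0, 0.06], [0, 0, 0], 0],
  ],
)

```text
t: 34.47
eef_pos: [0.4957, 0.3187, 0.2535]
orientation: [-180.0, 0.0, 0.0]
ft_force: [-3.0, 1.7, 6.7]
opening: 0.0001
grip_force: 2.9
```

Call:
jog_arm(
  steps=[
    [[0, 0, 0.006], [0, 0, 0], 0],
    [[0, 0, 0.012], [0, 0, 0], 0],
    [[0, 0, 0.018], [0, 0, 0], 0],
    [[0, 0, 0.024], [0, 0, 0], 0],
    [[0.001, 0, 0.03], [0, 0, 0], 0],
    [[0.001, 0, 0.033], [0, 0, 0], 0],
    [[0.001, 0, 0.033], [0, 0, 0], 0],
  ],
)

```text
t: 35.05
eef_pos: [0.4967, 0.3187, 0.2208]
orientation: [-180.0, 0.0, 0.0]
ft_force: [-5.3, 0.2, 6.8]
opening: 0.0004
grip_force: 3.6
```

Call:
jog_arm(
  steps=[
    [[0, 0, 0.002], [0, 0, 0], 0],
    [[0, 0, 0.004], [0, 0, 0], 0],
    [[0, 0, 0.006], [0, 0, 0], 0],
    [[0, 0, 0.006], [0, 0, 0], 0],
  ],
)

```text
t: 35.38
eef_pos: [0.4971, 0.3187, 0.2154]
orientation: [-180.0, -0.0, 0.0]
ft_force: [-3.7, 0.1, 8.0]
opening: 0.0006
grip_force: 3.7
```

Call:
jog_arm(
  steps=[
    [[0, 0, 0.0015], [0, 0, 0], 0],
    [[0, 0, 0.003], [0, 0, 0], 0],
    [[0, 0, 0.004], [0, 0, 0], 0],
    [[0, 0, 0.004], [0, 0, 0], 0],
  ],
)

```text
t: 35.72
eef_pos: [0.4974, 0.3186, 0.2117]
orientation: [-179.9, -0.1, -0.0]
ft_force: [-2.3, 1.3, 8.0]
opening: 0.0007
grip_force: 3.9
```

Call:
jog_arm(
  steps=[
    [[0, 0, 0.001], [0, 0, 0], 0],
    [[0, 0, 0.002], [0, 0, 0], 0],
    [[0, 0, 0.002], [0, 0, 0], 0],
  ],
)

```text
t: 35.97
eef_pos: [0.4976, 0.3187, 0.2098]
orientation: [-179.9, -0.1, -0.0]
ft_force: [-2.5, 0.8, 7.7]
opening: 0.0003
grip_force: 4.0
```

Call:
jog_arm(
  steps=[
    [[0, 0, 0.001], [0, 0, 0], 0],
    [[0, 0, 0.002], [0, 0, 0], 0],
    [[0, 0, 0.003], [0, 0, 0], 0],
    [[0, 0, 0.003], [0, 0, 0], 0],
  ],
)

```text
t: 36.3
eef_pos: [0.4978, 0.3187, 0.2086]
orientation: [-179.9, -0.2, -0.0]
ft_force: [-6.9, -2.3, 22.1]
opening: 0.0002
grip_force: 10.6
```

Call:
jog_arm(
  steps=[
    [[0, 0, 0.001], [0, 0, 0], 0],
    [[0, 0, 0.002], [0, 0, 0], 0],
    [[0, 0, 0.002], [0, 0, 0], 0],
  ],
)

```text
t: 36.55
eef_pos: [0.4979, 0.3188, 0.2079]
orientation: [-179.9, -0.2, -0.0]
ft_force: [-10.3, -7.3, 32.1]
opening: 0.0001
grip_force: 15.9
```

The force jumped to 32 N at the stop, so the lever is fully down. Letting it back up along its arc.

Call:
jog_arm(
  steps=[
    [[0, 0, -0.008], [0, 0, 0], 0],
    [[-0.001, 0, -0.02], [0, 0, 0], 0],
    [[-0.002, 0, -0.032], [0, 0, 0], 0],
    [[-0.001, 0, -0.044], [0, 0, 0], 0],
    [[0, 0, -0.056], [0, 0, 0], 0],
    [[0.002, 0, -0.068], [0, 0, 0], 0],
    [[0.004, 0, -0.08], [0, 0, 0], 0],
    [[0.007, 0, -0.092], [0, 0, 0], 0],
    [[0.01, 0, -0.104], [0, 0, 0], 0],
    [[0.012, 0, -0.116], [0, 0, 0], 0],
  ],
)

```text
t: 37.38
eef_pos: [0.5095, 0.3175, 0.3204]
orientation: [179.9, 0.1, -0.0]
ft_force: [0.1, -0.4, 0.1]
opening: 0.0005
grip_force: 0.0
```

Call:
jog_arm(
  steps=[
    [[0, 0, -0.015], [0, 0, 0], 0],
    [[0, 0, -0.04], [0, 0, 0], 0],
    [[-0.01, 0.03, -0.06], [0, 0, 0], 0],
    [[-0.02, 0.065, -0.06], [0, 0, 0], 0],
    [[-0.03, 0.1, -0.06], [0, 0, 0], 0],
    [[-0.04, 0.135, -0.06], [0, 0, 0], 0],
    [[-0.05, 0.17, -0.06], [0, 0, 0], 0],
    [[-0.055, 0.205, -0.06], [0, 0, 0], 0],
    [[-0.06, 0.24, -0.06], [0, 0, 0], 0],
    [[-0.06, 0.26, -0.06], [0, 0, 0], 0],
  ],
)

```text
t: 38.22
eef_pos: [0.448, 0.054, 0.3801]
orientation: [179.9, 0.1, -0.2]
ft_force: [1.1, 0.8, 0.5]
opening: 0.0002
grip_force: 0.0
```

```bash
python3 - <<'E'
from h import *
print(telemetry.get_obs()["eef_pos"])
o=[]
for n in("scene","top"):
    p=vision.capture(n); V,U=np.mgrid[:480,:640]; W=world(p,U,V)
    o.append(cv2.cvtColor(p["image"],cv2.COLOR_RGB2BGR))
    m=(abs(W[...,0]-.513)<.03)&(abs(W[...,1]-.32)<.06)&(W[...,2]>.15)&(p["image"].max(-1)<70)&(W[...,2]<.33);w=W[m]
    print("grip",np.percentile(w,[1,50,99],axis=0).round(4))
import look; look.find()
cv2.imwrite("pics/f.png",cv2.resize(cv2.hconcat([o[0][190:470,210:510],o[1][130:330,130:450][:,:300].repeat(1,axis=0) if 0 else cv2.resize(o[1][150:300,120:281],(300,280))]),None,fx=1.33,fy=1.33))
E
```

```text
[0.44796333 0.05400576 0.38012199]
grip [[0.5052 0.2813 0.2804]
 [0.5171 0.3246 0.2903]
 [0.5239 0.3666 0.2962]]
grip [[0.5014 0.278  0.2705]
 [0.5113 0.3168 0.2906]
 [0.5365 0.3645 0.2959]]
scene ring1 0.81 c 0.6662 0.153 r 0.031 ztop [0.095 0.098]
scene ring1 0.77 c 0.5667 0.063 r 0.032 ztop [0.095 0.098]
scene ring1 0.68 c 0.6667 0.0629 r 0.032 ztop [0.095 0.098]
scene ring1 0.66 c 0.6155 0.3222 r 0.118 ztop [0.234 0.29 ]
scene puck 0.76 c 0.5647 0.1482 r 0.031 ztop [0.102 0.104]
top ring1 0.74 c 0.6636 0.1512 r 0.03 ztop [0.096 0.099]
top ring1 0.68 c 0.5646 0.0604 r 0.029 ztop [0.097 0.1  ]
top ring1 0.62 c 0.6647 0.0617 r 0.03 ztop [0.096 0.1  ]
top ring1 0.54 c 0.5949 0.1348 r 0.197 ztop [0.097 0.102]
top puck 0.71 c 0.539 0.0966 r 0.083 ztop [0.102 0.106]
```

View pics/f.png

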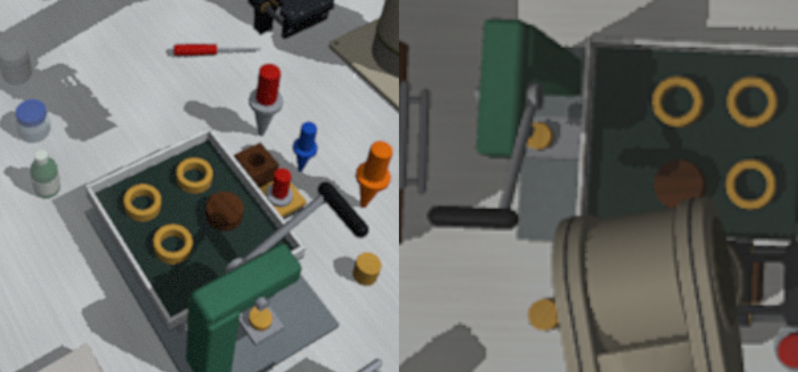

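The final picture shows the drift home at crop (281,188), the three rings and the puck flat in the tray, and the lever back up with its grip at (343,208). The other counter items are undisturbed, so I'm handing in.

```bash
python3 -c "
from rig import order
print(order.close_job())"
```

```text
the job is handed in; nothing more can be done
None
```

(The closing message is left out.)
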